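Hold a stone tin to the riveting stop

ROBOT

A 6-joint arm with a two-finger parallel gripper is mounted at the origin on the work surface. World frame = base frame: x ahead of the robot, y to its left, z up, the work surface at z = 0. Lengths are in m, angles in rad, forces in N, time in s.
With the tool pointing down it reaches from about 0.3 to 0.775 m from the base axis. Payload 14.6 kg.
Tool frame: the origin (TCP) lies on the mounting face of the last link; the fingertips stand 199 mm ahead of it and the grasp point (between the pads) lies 180 mm ahead of it; z points along the fingers, y is the line along which they close (so a half turn about z gives the same grasp; the last joint's range is limited). The gripper opens to 94 mm and grips with 3 to 60 N. Pads are 16 mm wide; open, the fingers measure 119 mm over their backs; the gripper's body (75 mm by 177 mm) begins 78 mm behind the grasp point.
Start: joints at [-1.397, 0.3, 1.521, -0, 1.321, -0.067], TCP at [0.131, -0.534, 0.405] pointing down, gripper open.
Joint ranges: [-3.03, 3.03], [-0.79, 2.21], [0.23, 2.52], [-1.04, 4.18], [0, 3.07], [-2.55, 2.55]. Speed limits (rad/s): [2.22, 2.22, 2.57, 3.14, 3.14, 3.14].

INTERFACE

Orientations are given as [roll, pitch, yaw] about the fixed x, y, z axes, in that order (R = Rz(yaw) Ry(pitch) Rx(roll)).
In Python, from station import get_obs, camera, hand_in gives the robot as it stands.
- The arm moves only by the tool apply_moves, never from a script. Its argument "increments" is a list of rows, each an object of numbers: "tx", "ty", "tz": the shift along the tool's x, y, z as a fraction of full scale; "ax", "ay", "az": the turn, a rotation vector about the tool's x, y, z as a fraction of full scale. In form: [{"tx": .., "ty": .., "tz": .., "ax": .., "ay": .., "az": ..}, ...]. A call has 1 to 12 rows; each row shifts and turns the commanded pose from where the row before left it, along the tool's axes as they then stand; what a row does not reach is not made up. Full scale, the value 1, is 30 mm for a shift and 5 degrees for a turn. A row lasts 1/8 s, in which the tool goes at most 62.5 mm and 10.7 degrees, less where a joint would pass 70% of its speed; a pose out of reach is approached as far as the arm can. A call with a number of a shift or a turn outside -1 to 1 is refused whole. A call with a gripper value outside its range is refused whole. "jaw" is the closure, from 0 (fully open) to 1 (shut), set as the call begins (left out, the last holds). The fingers move at their own pace and stop on an object; "force" is the grip in N (left out, the last holds). Time passes only in rows, so rows that do not move let the fingers close. It gives the time, the measured TCP pose, the force, the opening and the grip force at its end, in the units of the state.
- get_obs(): the state, without advancing time (a new reading comes with each control period).
- camera(name): name is "scene" or "top" or "wrist"; returns a dict with "pixels" (480x640x3 uint8, red, green, blue), "camera_matrix" (3x3 intrinsics, pixels), "R" (3x3) and "t" (3): a world point X has camera coordinates R X + t; the wrist camera has in their place "T_tool_cam" (4x4, takes a point from camera to tool coordinates, whose origin is the TCP and whose axes are the flange's). Camera axes: x right, y down, z forward; pixel columns grow to the right and rows downward; lengths in m; the calibration is good to about 2 mm. The wrist camera is an equidistant fisheye: a pixel r from the principal point sees the ray r / f radians off the axis. A picture is of the moment at which its call begins: read the wrist's pose just before it. There is no depth.
- hand_in(): hands the job in; it is judged then, once.
The state is a dict: "time_s": time; "qpos": joint angles; "joint_vel": joint speeds; "tau": joint torques, N m; "ee_pos": TCP position; "eef_rot": TCP orientation; "force": force on the tool from outside, world axes, zero at the start; "moment": the same for the moment, N m; "grip_width": finger opening in m; "grip_force": force on a finger pad.
Only numpy, scipy, OpenCV 4.12 (cv2) and the standard library are available. Lean on these libraries where they do the work, as an engineer would, in place of code of your own. Each camera call takes 0.05 s, during which the arm holds its last target. There are 200 camera calls.

TASK

Be a third hand for riveting the loose latch: pick up the thin-walled stone tin with a light grip, so as not to dent it, lift it over onto the oak bed of the fixture, and press its latch end squarely and centrally against the sprung brass fork, with the latch in the fork's gap and the tin level on the bed or just clear of it. Push with a steady 10 newtons or so for three seconds or more and finish while still gripping and pressing: do not let go. Leave the tweezers, magnifier and scoop where they lie.

Things in the scene. Friction and masses are not known exactly. Their poses are not given: they have to be found in the camera images.
- tin: closed rectangular tin of dull metal, 90 mm long (x), 52 wide (y), 42 high, 0.13 to 0.25 kg, loose on the bench; origin at the centre of its underside, z up. A brass latch strap folds over its +x end. Grip it by the long sides, 52 mm apart; it dents if the fingers squeeze with over 70 N each, or if it is pushed or set down on the fixture with over 30 N
- latch (a point): outer face of the latch on the tin's +x end: a brass strap 12 mm wide standing 2 mm proud of the end, from 18.5 mm above the tin's underside up to the lid; this point is 47 mm ahead of the tin's origin in its x and 30 mm above the underside
- rig: riveting fixture fixed to the bench: a dark oak bed block 190 mm long (x), 90 mm wide (y), flat top 24 mm above the bench, with a 36 mm high oak end post at its +x end that carries the sprung fork; nothing stands at the sides or at its -x end. Origin at the centre of its underside, x points along the bed towards the fork and post
- stop: sprung brass fork at the bed's +x end, 72 mm wide: two cheeks 22 mm wide, tops 36 mm above the bed, 28 mm gap between, open at the top, with a sill 11 mm high below. Origin at bed height, mid-gap, on the face that the tin meets; axes as the rig's. At rest 45 mm ahead (x) of the rig's origin, 24 mm above the bench; yields along the rig's +x by 1 mm per N from zero, up to 20 mm
- tweezers: steel tweezers with horn-coloured grips, 140 mm long (x), 10 mm high, lying on the bench; origin near mid-length, on the bench; leave alone
- magnifier: round magnifier with a dull metal ring 76 mm across and a straight handle, 178 mm long (x), 16 mm high, lying on the bench, lens to its +x; origin on the bench, between handle and lens; leave alone
- scoop: brass sorting scoop lying on the bench, pan 70 x 52 x 16 mm to its +x, handle to -x, 149 mm long in all, 19 mm high; origin on the bench near the pan's rear; leave alone
There are look-alikes about, which are no part of the job. Of the things shaped like the tin, the metal one is meant. Several things look just like the rig: the one meant starts nearest to the robot's base.

How it is judged:
On the way, in this order (a step that is already met when the one before it is completed fails the run):
1. the tin is lifted clear in the fingers (height (world z) of tin above 0.03 m and contact force between the fingers and tin above 2 N), for 0.2 s.
2. the tin is pressed squarely into the fork with 6 to 14 N, for three seconds without a break (contact force between tin and stop between 6 and 14 N and contact force between the fingers and tin above 2 N and y of tin in the frame of rig between -0.007 and 0.007 m and z of tin in the frame of rig between 0.021 and 0.031 m and x of latch in the frame of stop above -0.005 m and angle between tin's own z axis and vertical below 0.1 rad and angle between the x axis of tin and the x axis of rig, either way round below 0.1 rad and linear speed of tin below 0.02 m/s), for 3 s.
At the end, for the whole second after the job is handed in: The gripped tin presses the fork with 6 to 14 N (contact force), latch end to the fork, within 7 mm of the bed's middle line, within 0.1 rad of square to the fork and of level, its underside no more than 7 mm above the bed, at rest (under 20 mm/s), the fingers still touching it (all of step 2); the arm keeps its last pose, push and grip.
It fails at once if the tin is squeezed so hard that it dents (total finger force over 140 N) (contact force between the fingers and tin above 140 N).
It fails at once if the tin is pushed or set down on the fixture with over 30 N (contact force between tin and rig above 30 N).
It fails at once if the tweezers is moved by more than 20 mm (distance of tweezers from where it was at the start of the episode above 0.02 m).
It fails at once if the magnifier is moved by more than 20 mm (distance of magnifier from where it was at the start of the episode above 0.02 m).
It fails at once if the scoop is moved by more than 20 mm (distance of scoop from where it was at the start of the episode above 0.02 m).
It also fails if it takes over 50 s, if anything falls off the work surface, if the arm or the gripper's body presses on something with over 40 N, if the wrist force passes 120 N, or if a joint passes its speed limit or range.

## Working session

There is one attempt and no reset: what is moved stays moved. The work goes in short steps, Python scripts to look and compute and a tool call to move; the robot and the scene stay as the last step left them, time stands still between calls to the robot, and variables do not carry over. Pictures are saved under pics/ and viewed, at most 10 in all, crops included, and the job is handed in when it is done.

Besides the shell and the picture viewer there is one more tool, called after "Request:" as a command line: name --argument value ..., lists and objects as JSON in quotes. apply_moves: Moves the arm, as the interface text tells. Its arguments: {"type":"object","properties":{"increments":{"type":"array"},"jaw":{"type":"number"},"force":{"type":"number"}},"required":["increments"]}

```bash
mkdir -p pics; python3 - <<'E'
from station import *
import cv2,pickle
o=get_obs();print({k:o[k] for k in('time_s','ee_pos','eef_rot','force','grip_width')})
d={}
for n in("scene","top"):
    c=camera(n);d[n]=c;cv2.imwrite(f'pics/{n}0.png',c["pixels"][:,:,::-1]);print(n,c["camera_matrix"],c["R"],c["t"])
pickle.dump(d,open('cams.pkl','wb'))
E
```

```text
{'time_s': 0.0, 'ee_pos': array([ 0.13115189, -0.53409501,  0.40410243]), 'eef_rot': array([-3.14044384e+00, -3.19170733e-05,  2.40798129e-01]), 'force': array([ 0.49450337,  0.42755424, -0.42101721]), 'grip_width': 0.09393815834853764}
scene [[544.34032566   0.         313.53648312]
 [  0.         544.34032566 236.74176511]
 [  0.           0.           1.        ]] [[ 0.2663798   0.96376602  0.01403034]
 [ 0.81862382 -0.21853117 -0.53113009]
 [-0.50881907  0.1529679  -0.84717411]] [-0.16437266 -0.50362507  1.6287023 ]
top [[481.48995902   0.         330.31879464]
 [  0.         481.48995902 239.62928873]
 [  0.           0.           1.        ]] [[-0.01677205 -0.99953319 -0.02553618]
 [-0.98641591  0.02071515 -0.1629556 ]
 [ 0.16340851  0.0224562  -0.98630288]] [0.0160852  0.61562954 1.0976469 ]
```

View pics/top0.png

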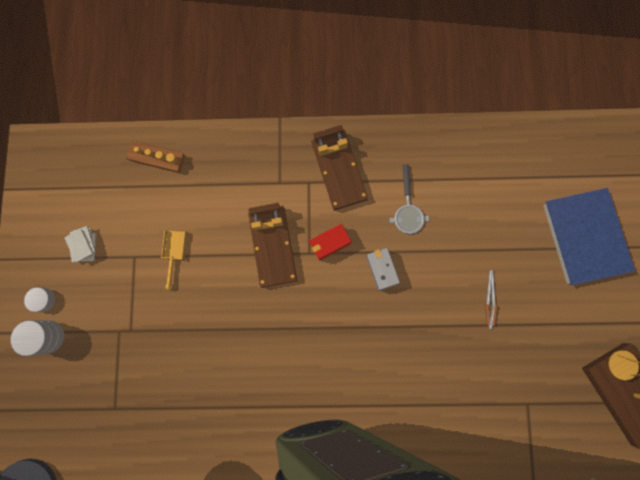

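View pics/scene0.png

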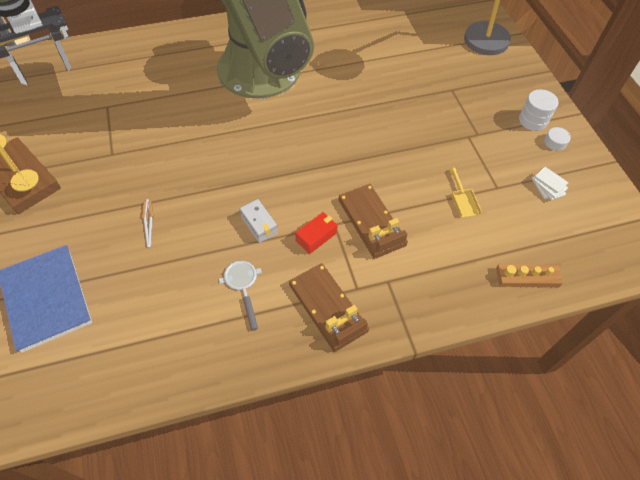

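The top view shows the metal tin at about (383,269), with its latch at (379,253). The nearer fixture is at (272,245) with its fork at (266,218). The red tin at (331,242) and the far fixture at (340,168) are look-alikes. Next is an enlarged crop.

```bash
python3 - <<'E'
import cv2
a=cv2.imread('pics/top0.png')[195:300,235:415]
cv2.imwrite('pics/topc.png',cv2.resize(a,None,fx=4.4,fy=4.4,interpolation=cv2.INTER_CUBIC))
E
```

```text
(no output)
```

View pics/topc.png

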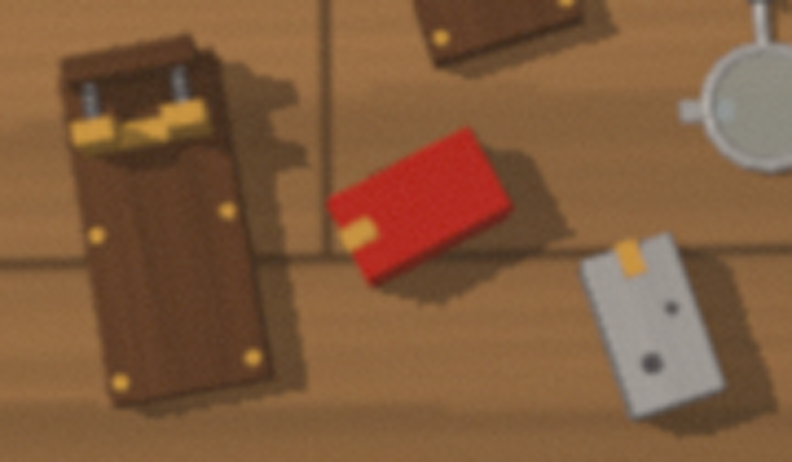

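Crop pixel positions:
- **Tin lid corners:** (580,265), (670,234), (725,386), (634,415), with the latch at (628,245).
- **Bed studs:** (96,235), (227,211), (120,382), (253,357).
- **Cheek-top front edges:** about (75,147) to (208,124).

```bash
cat > h.py <<'E'
import numpy as np,pickle,cv2
from scipy.optimize import least_squares
C=pickle.load(open('cams.pkl','rb'))
def bp(cam,uv,z):
    c=C[cam];K=c["camera_matrix"];R=c["R"];t=c["t"]
    o=-R.T@t;d=R.T@np.linalg.solve(K,[*uv,1]);return o+d*(z-o[2])/d[2]
def crop(u,v):return (235+(u+.5)/4.4-.5,195+(v+.5)/4.4-.5)
E
python3 - <<'E'
from h import *
P=lambda l,z:np.array([bp("top",crop(*p),z)for p in l])
t=P([(580,265),(670,234),(725,386),(634,415)],.042)
print(t.round(4),t.mean(0).round(4),np.linalg.norm(np.diff(t,axis=0),axis=1))
d=t[0]+t[1]-t[2]-t[3];print('tin yaw',np.arctan2(d[1],d[0]))
s=P([(96,235),(227,211),(120,382),(253,357)],.024)
print(s.round(4));a=s[0]+s[1]-s[2]-s[3];print('rig yaw',np.arctan2(a[1],a[0]),'mid',s.mean(0))
w=s[0]-s[1]+s[2]-s[3];print('rig yaw from width',np.arctan2(w[1],w[0])-np.pi/2,np.linalg.norm(w)/2,np.linalg.norm(a)/2)
k=P([(75,122),(208,100),(75,147),(208,124)],.060);print('cheek',k.round(4),np.linalg.norm(k[0]-k[1]),k[:2].mean(0),k[2:].mean(0))
b=P([(113,403),(272,375)],.024);print('end',b,b.mean(0),np.linalg.norm(b[0]-b[1]))
print('base-end studs mid',s[2:].mean(0))
E
```

```text
[[ 0.5787 -0.0809  0.042 ]
 [ 0.5947 -0.1302  0.042 ]
 [ 0.5117 -0.1566  0.042 ]
 [ 0.4971 -0.1074  0.042 ]] [ 0.5455 -0.1188  0.042 ] [0.05180522 0.08707948 0.05132687]
tin yaw 0.3115477947790843
[[0.6033 0.186  0.024 ]
 [0.6152 0.113  0.024 ]
 [0.5214 0.1721 0.024 ]
 [0.5337 0.0989 0.024 ]]
rig yaw 0.17021219129274048 mid [0.56840473 0.14251291 0.024     ]
rig yaw from width 0.16489177308559255 0.07410214070149873 0.08287516647429731
cheek [[0.6601 0.1915 0.06  ]
 [0.6707 0.1191 0.06  ]
 [0.6463 0.1914 0.06  ]
 [0.6574 0.1191 0.06  ]] 0.07320737884518945 [0.66540027 0.15532935 0.06      ] [0.65184237 0.15526271 0.06      ]
end [[0.50995923 0.17588359 0.024     ]
 [0.5236595  0.08847879 0.024     ]] [0.51680937 0.13218119 0.024     ] 0.08847201441911198
base-end studs mid [0.52756597 0.13549373 0.024     ]
```

Request:
apply_moves --increments '[{"tx":0.84,"ty":-0.51,"tz":0.1},{"tx":0.84,"ty":-0.51,"tz":0.1},{"tx":0.84,"ty":-0.51,"tz":0.1},{"tx":0.84,"ty":-0.51,"tz":0.1},{"tx":0.84,"ty":-0.51,"tz":0.1},{"tx":0.84,"ty":-0.51,"tz":0.1},{"tx":0.84,"ty":-0.51,"tz":0.1},{"tx":0.84,"ty":-0.51,"tz":0.1},{"tx":0.84,"ty":-0.51,"tz":0.1},{"tx":0.84,"ty":-0.51,"tz":0.1},{"tx":0.84,"ty":-0.51,"tz":0.1},{"tx":0.84,"ty":-0.51,"tz":0.1}]' --jaw 0 --force 30

```text
schema error: expected keys tx, ty, tz, ax, ay, az
```

Request:
apply_moves --increments '[{"tx":0.84,"ty":-0.51,"tz":0.1},{"tx":0.84,"ty":-0.51,"tz":0.1},{"tx":0.84,"ty":-0.51,"tz":0.1},{"tx":0.84,"ty":-0.51,"tz":0.1},{"tx":0.84,"ty":-0.51,"tz":0.1},{"tx":0.84,"ty":-0.51,"tz":0.1},{"tx":0.84,"ty":-0.51,"tz":0.1},{"tx":0.8,"ty":-0.5,"tz":0.1},{"az":-0.8},{"az":0}]'

```text
schema error: expected keys tx, ty, tz, ax, ay, az
```

```bash
python3 - <<'E'
from station import *
import cv2,pickle
o=get_obs();print(o['time_s'],o['ee_pos'],o['eef_rot'],o['force'])
c=camera("wrist");c['obs']=o;pickle.dump(c,open('w1.pkl','wb'));cv2.imwrite('pics/w1.png',c["pixels"][:,:,::-1]);print(c["camera_matrix"],c["T_tool_cam"])
E
```

```text
0.1 [ 0.13114877 -0.5341048   0.40415228] [-3.14058992e+00 -4.09304913e-05  2.40798558e-01] [-0.74689392  0.33847126  0.9125477 ]
[[371.64829954   0.         317.9433194 ]
 [  0.         371.64829954 238.27579506]
 [  0.           0.           1.        ]] [[-1.69130960e-03 -9.68384938e-01 -2.49454909e-01  7.20682232e-02]
 [ 9.99997881e-01 -1.93050952e-03  7.14238598e-04 -5.05220933e-04]
 [-1.17323298e-03 -2.49453173e-01  9.68386151e-01  1.99493296e-02]
 [ 0.00000000e+00  0.00000000e+00  0.00000000e+00  1.00000000e+00]]
```

View pics/w1.png

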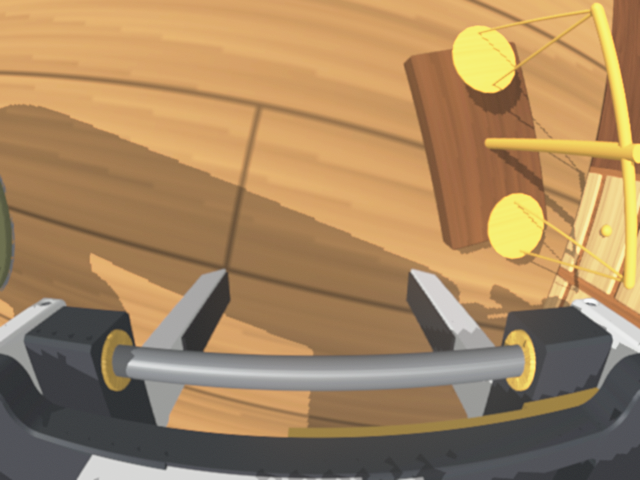

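The moves were refused because every row needs all six keys, so the wrist picture still shows the start pose, with a balance on the right. I'm resending them.

Request:
apply_moves --increments '[{"tx":0.84,"ty":-0.51,"tz":0.1,"ax":0,"ay":0,"az":0},{"tx":0.84,"ty":-0.51,"tz":0.1,"ax":0,"ay":0,"az":0},{"tx":0.84,"ty":-0.51,"tz":0.1,"ax":0,"ay":0,"az":0},{"tx":0.84,"ty":-0.51,"tz":0.1,"ax":0,"ay":0,"az":0},{"tx":0.84,"ty":-0.51,"tz":0.1,"ax":0,"ay":0,"az":0},{"tx":0.84,"ty":-0.51,"tz":0.1,"ax":0,"ay":0,"az":0},{"tx":0.84,"ty":-0.51,"tz":0.1,"ax":0,"ay":0,"az":0},{"tx":0.84,"ty":-0.51,"tz":0.1,"ax":0,"ay":0,"az":0},{"tx":0.84,"ty":-0.51,"tz":0.1,"ax":0,"ay":0,"az":0},{"tx":0.84,"ty":-0.51,"tz":0.1,"ax":0,"ay":0,"az":0}]' --jaw 0 --force 30

```text
time_s: 1.4
ee_pos: [0.34, -0.3247, 0.3745]
eef_rot: [-3.141, 0.0, 0.241]
force: [0.4, -0.1, 0.5]
grip_width: 0.0942
grip_force: 0.0
```

Request:
apply_moves --increments '[{"tx":0.84,"ty":-0.51,"tz":0.1,"ax":0,"ay":0,"az":0},{"tx":0.84,"ty":-0.51,"tz":0.1,"ax":0,"ay":0,"az":0},{"tx":0.84,"ty":-0.51,"tz":0.1,"ax":0,"ay":0,"az":0},{"tx":0.84,"ty":-0.51,"tz":0.1,"ax":0,"ay":0,"az":0},{"tx":0.84,"ty":-0.51,"tz":0.1,"ax":0,"ay":0,"az":0},{"tx":0.84,"ty":-0.51,"tz":0.1,"ax":0,"ay":0,"az":0},{"tx":0.84,"ty":-0.51,"tz":0.1,"ax":0,"ay":0,"az":0},{"tx":0.84,"ty":-0.51,"tz":0.1,"ax":0,"ay":0,"az":0},{"tx":0.84,"ty":-0.51,"tz":0.1,"ax":0,"ay":0,"az":0},{"tx":0.75,"ty":-0.5,"tz":0.1,"ax":0,"ay":0,"az":0},{"tx":0,"ty":0,"tz":0,"ax":0,"ay":0,"az":-0.8},{"tx":0,"ty":0,"tz":0,"ax":0,"ay":0,"az":0}]'

```text
time_s: 2.9
ee_pos: [0.5451, -0.1175, 0.3443]
eef_rot: [-3.141, 0.001, 0.311]
force: [-0.4, -0.9, -1.1]
grip_width: 0.0935
grip_force: 0.0
```

```bash
python3 - <<'E'
from station import *
import cv2,pickle
o=get_obs();print(o['time_s'],o['ee_pos'],o['eef_rot'],o['force'])
c=camera("wrist");c['obs']=o;pickle.dump(c,open('w1.pkl','wb'));cv2.imwrite('pics/w2.png',c["pixels"][:,:,::-1])
E
```

```text
2.9 [ 0.54513375 -0.11751839  0.34433715] [-3.14126691e+00  5.26059885e-04  3.10666498e-01] [-0.40320917 -0.92701065 -1.14384182]
```

View pics/w2.png

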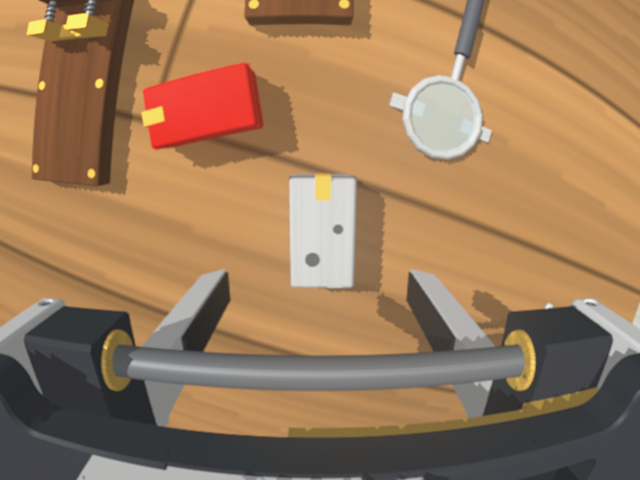

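The wrist view shows the tin lid corners at (290,178), (355,178), (355,287) and (292,287), with the latch at (323,177). The rig studs are at (42,86), (99,84), (36,168) and (91,174).

```bash
cat >> h.py <<'E'
from scipy.spatial.transform import Rotation as Ro
def wp(c,uv,z):
    K=c["camera_matrix"];x=(np.array(uv)-K[:2,2])/K[0,0];r=np.linalg.norm(x)
    d=np.array([*(x/r*np.sin(r)),np.cos(r)]);T=c["T_tool_cam"];o=c["obs"]
    R=Ro.from_euler('xyz',o['eef_rot']).as_matrix()
    p=R@T[:3,3]+o['ee_pos'];d=R@T[:3,:3]@d;return p+d*(z-p[2])/d[2]
E
python3 - <<'E'
from h import *
c=pickle.load(open('w1.pkl','rb'))
P=lambda l,z:np.array([wp(c,p,z)for p in l])
t=P([(290,178),(355,178),(355,287),(292,287)],.042)
print(t.round(4),t.mean(0).round(4),np.linalg.norm(np.diff(t,axis=0),axis=1))
d=t[0]+t[1]-t[2]-t[3];print('tin yaw',np.arctan2(d[1],d[0]))
s=P([(42,86),(99,84),(36,168),(91,174)],.024)
print(s.round(4),s.mean(0));a=s[0]+s[1]-s[2]-s[3];w=s[0]-s[1]+s[2]-s[3];print('rig yaw',np.arctan2(a[1],a[0]),np.arctan2(w[1],w[0])-np.pi/2,np.linalg.norm(w)/2,np.linalg.norm(a)/2)
E
```

```text
[[ 0.5829 -0.0827  0.042 ]
 [ 0.598  -0.1299  0.042 ]
 [ 0.5142 -0.1589  0.042 ]
 [ 0.4985 -0.1097  0.042 ]] [ 0.5484 -0.1203  0.042 ] [0.04949907 0.08872497 0.0516134 ]
tin yaw 0.3212477585208319
[[0.6043 0.1847 0.024 ]
 [0.6165 0.1123 0.024 ]
 [0.5233 0.1711 0.024 ]
 [0.5345 0.0987 0.024 ]] [0.56964118 0.1417115  0.024     ]
rig yaw 0.16584670269033153 0.16043739841977067 0.07335601260197523 0.08256545120234732
```

Request:
apply_moves --increments '[{"tx":0.04,"ty":0.08,"tz":0.8,"ax":0,"ay":0,"az":-0.06},{"tx":0,"ty":0,"tz":0.8,"ax":0,"ay":0,"az":0},{"tx":0,"ty":0,"tz":0.8,"ax":0,"ay":0,"az":0},{"tx":0,"ty":0,"tz":0.8,"ax":0,"ay":0,"az":0},{"tx":0,"ty":0,"tz":0.8,"ax":0,"ay":0,"az":0},{"tx":0,"ty":0,"tz":0.5,"ax":0,"ay":0,"az":0},{"tx":0,"ty":0,"tz":0.18,"ax":0,"ay":0,"az":0},{"tx":0,"ty":0,"tz":0,"ax":0,"ay":0,"az":0}]'

```text
time_s: 3.95
ee_pos: [0.5471, -0.1197, 0.2045]
eef_rot: [3.141, -0.0, 0.315]
force: [0.2, 0.7, 0.6]
grip_width: 0.0941
grip_force: 0.0
```

Request:
apply_moves --increments '[{"tx":0,"ty":0,"tz":0,"ax":0,"ay":0,"az":0},{"tx":0,"ty":0,"tz":0,"ax":0,"ay":0,"az":0},{"tx":0,"ty":0,"tz":0,"ax":0,"ay":0,"az":0},{"tx":0,"ty":0,"tz":0,"ax":0,"ay":0,"az":0},{"tx":0,"ty":0,"tz":0,"ax":0,"ay":0,"az":0},{"tx":0,"ty":0,"tz":0,"ax":0,"ay":0,"az":0},{"tx":0,"ty":0,"tz":0,"ax":0,"ay":0,"az":0},{"tx":0,"ty":0,"tz":0,"ax":0,"ay":0,"az":0}]' --jaw 1 --force 30

```text
time_s: 4.95
ee_pos: [0.547, -0.1196, 0.2043]
eef_rot: [3.142, -0.0, 0.316]
force: [0.2, -0.3, 1.9]
grip_width: 0.0518
grip_force: 30.0
```

Request:
apply_moves --increments '[{"tx":0,"ty":0,"tz":-0.3,"ax":0,"ay":0,"az":0},{"tx":0,"ty":0,"tz":-0.7,"ax":0,"ay":0,"az":0},{"tx":0,"ty":0,"tz":-0.7,"ax":0,"ay":0,"az":0},{"tx":0,"ty":0,"tz":-0.7,"ax":0,"ay":0,"az":0},{"tx":0,"ty":0,"tz":-0.4,"ax":0,"ay":0,"az":0},{"tx":0,"ty":0,"tz":-0.2,"ax":0,"ay":0,"az":0},{"tx":0,"ty":0,"tz":0,"ax":0,"ay":0,"az":0}]'

```text
time_s: 5.82
ee_pos: [0.5469, -0.1196, 0.2942]
eef_rot: [-3.142, 0.0, 0.316]
force: [0.2, -0.1, -1.3]
grip_width: 0.0519
grip_force: 30.0
```

Request:
apply_moves --increments '[{"tx":0.2,"ty":-0.4,"tz":0,"ax":0,"ay":0,"az":0},{"tx":0.4,"ty":-0.8,"tz":0,"ax":0,"ay":0,"az":0},{"tx":0.45,"ty":-0.85,"tz":0,"ax":0,"ay":0,"az":0},{"tx":0.45,"ty":-0.85,"tz":0,"ax":0,"ay":0,"az":0},{"tx":0.45,"ty":-0.85,"tz":0,"ax":0,"ay":0,"az":0},{"tx":0.45,"ty":-0.85,"tz":0,"ax":0,"ay":0,"az":0},{"tx":0.45,"ty":-0.85,"tz":0,"ax":0,"ay":0,"az":0},{"tx":0.45,"ty":-0.85,"tz":0,"ax":0,"ay":0,"az":0},{"tx":0.45,"ty":-0.85,"tz":0,"ax":0,"ay":0,"az":0},{"tx":0.4,"ty":-0.8,"tz":0,"ax":0,"ay":0,"az":0.86},{"tx":0,"ty":0,"tz":0,"ax":0,"ay":0,"az":0.87},{"tx":0,"ty":0,"tz":0,"ax":0,"ay":0,"az":0}]'

```text
time_s: 7.32
ee_pos: [0.5909, 0.1467, 0.2935]
eef_rot: [-3.142, 0.001, 0.166]
force: [-0.1, 0.7, -1.9]
grip_width: 0.052
grip_force: 30.0
```

```bash
python3 - <<'E'
from station import *
import cv2,pickle
o=get_obs();print(o['time_s'],o['ee_pos'],o['eef_rot'],o['force'],o['grip_width'],o['grip_force'])
c=camera("wrist");c['obs']=o;pickle.dump(c,open('w2.pkl','wb'));cv2.imwrite('pics/w3.png',c["pixels"][:,:,::-1])
E
```

```text
7.325 [0.59093472 0.14666116 0.29354218] [-3.14155853e+00  1.14079902e-03  1.66181632e-01] [-0.11516843  0.72918573 -1.90633549] 0.05203033654509036 29.97665047645569
```

View pics/w3.png

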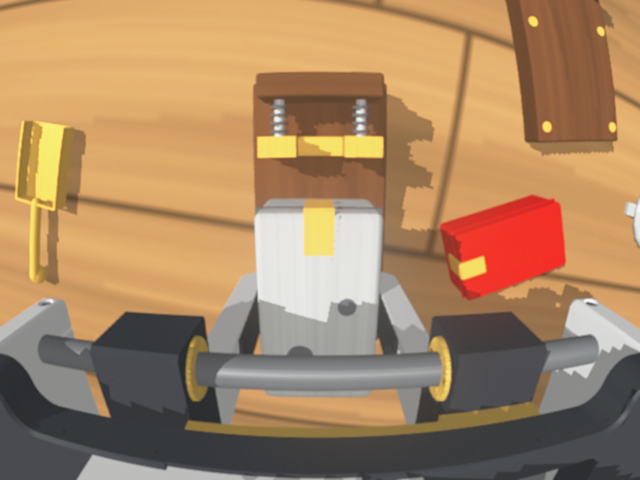

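The tin is held squarely ahead of the fork. The cheeks span columns 257–296 and 343–383, with the front edge at row ~158. The latch is at 304–334, row ~200, and the tin lid end runs (257,209) to (382,209).

```bash
python3 - <<'E'
from h import *
c=pickle.load(open('w2.pkl','rb'));o=c['obs'];R=Ro.from_euler('xyz',o['eef_rot']).as_matrix()
def T(l,z):
    p=np.array([wp(c,q,z)for q in l]);print(((p-o['ee_pos'])@R).round(4).tolist(),p.mean(0).round(4))
T([(257,209),(382,209)],.131);T([(304,204),(334,204)],.131)
T([(257,158),(296,158),(343,157),(383,157)],.060);T([(257,137),(383,137)],.060);T([(254,195),(386,195)],.024);T([(255,97),(385,97)],.060)
E
```

```text
[[0.0472, -0.0243, 0.1625], [0.0472, 0.0248, 0.1625]] [0.6373 0.1542 0.131 ]
[[0.0491, -0.0058, 0.1625], [0.0491, 0.0059, 0.1625]] [0.6391 0.1547 0.131 ]
[[0.0648, -0.0353, 0.2335], [0.0644, -0.0128, 0.2335], [0.065, 0.0141, 0.2335], [0.0653, 0.0372, 0.2335]] [0.6548 0.1566 0.06  ]
[[0.077, -0.0351, 0.2335], [0.0769, 0.0371, 0.2335]] [0.6667 0.1584 0.06  ]
[[0.0384, -0.0439, 0.2695], [0.0382, 0.0463, 0.2695]] [0.6286 0.1518 0.024 ]
[[0.1004, -0.0361, 0.2334], [0.1004, 0.0381, 0.2334]] [0.6898 0.1622 0.06  ]
```

Request:
apply_moves --increments '[{"tx":0,"ty":0.03,"tz":0.5,"ax":0,"ay":0,"az":0},{"tx":0,"ty":0,"tz":0.5,"ax":0,"ay":0,"az":0},{"tx":0,"ty":0,"tz":0.5,"ax":0,"ay":0,"az":0},{"tx":0,"ty":0,"tz":0.3,"ax":0,"ay":0,"az":0},{"tx":0,"ty":0,"tz":0.18,"ax":0,"ay":0,"az":0},{"tx":0,"ty":0,"tz":0.09,"ax":0,"ay":0,"az":0},{"tx":0,"ty":0,"tz":0,"ax":0,"ay":0,"az":0},{"tx":0,"ty":0,"tz":0,"ax":0,"ay":0,"az":0}]'

```text
time_s: 8.38
ee_pos: [0.5914, 0.1449, 0.2325]
eef_rot: [-3.142, -0.001, 0.165]
force: [0.1, -0.2, -1.5]
grip_width: 0.052
grip_force: 30.0
```

Request:
apply_moves --increments '[{"tx":0.1,"ty":0,"tz":0,"ax":0,"ay":0,"az":0},{"tx":0.1,"ty":0,"tz":0,"ax":0,"ay":0,"az":0},{"tx":0.1,"ty":0,"tz":0,"ax":0,"ay":0,"az":0},{"tx":0.1,"ty":0,"tz":0,"ax":0,"ay":0,"az":0},{"tx":0.1,"ty":0,"tz":0,"ax":0,"ay":0,"az":0},{"tx":0.1,"ty":0,"tz":0,"ax":0,"ay":0,"az":0},{"tx":0.1,"ty":0,"tz":0,"ax":0,"ay":0,"az":0},{"tx":0,"ty":0,"tz":0,"ax":0,"ay":0,"az":0},{"tx":0,"ty":0,"tz":0,"ax":0,"ay":0,"az":0}]'

```text
time_s: 9.5
ee_pos: [0.612, 0.1483, 0.2321]
eef_rot: [-3.142, 0.0, 0.165]
force: [-1.3, -0.0, -0.9]
grip_width: 0.0516
grip_force: 30.0
```

Request:
apply_moves --increments '[{"tx":0.07,"ty":0,"tz":0,"ax":0,"ay":0,"az":0},{"tx":0.07,"ty":0,"tz":0,"ax":0,"ay":0,"az":0},{"tx":0.06,"ty":0,"tz":0,"ax":0,"ay":0,"az":0},{"tx":0,"ty":0,"tz":0,"ax":0,"ay":0,"az":0},{"tx":0,"ty":0,"tz":0,"ax":0,"ay":0,"az":0}]'

```text
time_s: 10.12
ee_pos: [0.6178, 0.1493, 0.232]
eef_rot: [3.142, 0.002, 0.165]
force: [-7.5, -1.9, 1.5]
grip_width: 0.0519
grip_force: 30.0
```

```bash
python3 - <<'E'
from station import *
import cv2,pickle,numpy as np
for i in range(4):
    o=get_obs();print(o['time_s'],o['ee_pos'].round(4),o['eef_rot'].round(3),o['force'].round(2),o['moment'].round(2));c=camera("wrist")
c['obs']=o;pickle.dump(c,open('w3.pkl','wb'));cv2.imwrite('pics/w4.png',c["pixels"][:,:,::-1])
E
```

```text
10.125 [0.6178 0.1493 0.232 ] [3.142e+00 2.000e-03 1.650e-01] [-7.52 -1.93  1.46] [-0.18  1.18  0.13]
10.175 [0.6178 0.1493 0.2321] [3.142e+00 1.000e-03 1.650e-01] [-7.81 -2.53  2.11] [-0.23  1.2   0.18]
10.225 [0.6178 0.1493 0.2321] [3.142e+00 2.000e-03 1.650e-01] [-7.49 -1.1   1.39] [-0.23  1.27  0.12]
10.275 [0.6178 0.1493 0.2321] [3.142e+00 2.000e-03 1.650e-01] [-7.15 -2.35  1.21] [-0.16  1.19  0.16]
```

View pics/w4.png

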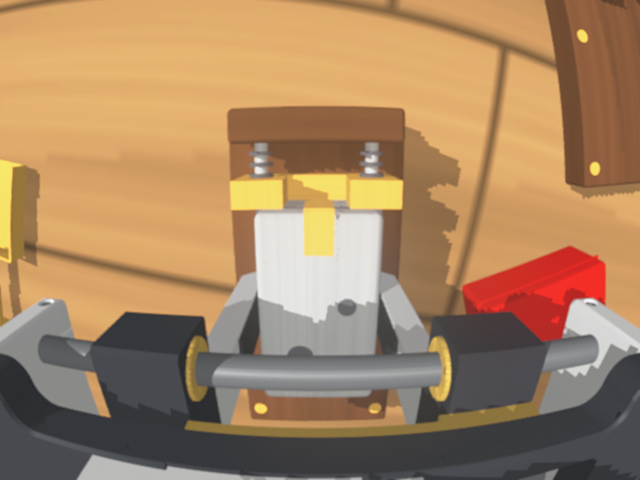

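The latch (304–335) sits in the fork gap (286–347), about 1 mm off centre, and the tin is square. The force is about 7.8 N, so I'll add roughly 2 mm and hold.

Request:
apply_moves --increments '[{"tx":0.04,"ty":0,"tz":0,"ax":0,"ay":0,"az":0},{"tx":0.04,"ty":0,"tz":0,"ax":0,"ay":0,"az":0},{"tx":0,"ty":0,"tz":0,"ax":0,"ay":0,"az":0},{"tx":0,"ty":0,"tz":0,"ax":0,"ay":0,"az":0},{"tx":0,"ty":0,"tz":0,"ax":0,"ay":0,"az":0},{"tx":0,"ty":0,"tz":0,"ax":0,"ay":0,"az":0},{"tx":0,"ty":0,"tz":0,"ax":0,"ay":0,"az":0},{"tx":0,"ty":0,"tz":0,"ax":0,"ay":0,"az":0},{"tx":0,"ty":0,"tz":0,"ax":0,"ay":0,"az":0},{"tx":0,"ty":0,"tz":0,"ax":0,"ay":0,"az":0},{"tx":0,"ty":0,"tz":0,"ax":0,"ay":0,"az":0},{"tx":0,"ty":0,"tz":0,"ax":0,"ay":0,"az":0}]'

```text
time_s: 11.82
ee_pos: [0.6201, 0.1497, 0.232]
eef_rot: [3.141, 0.002, 0.165]
force: [-9.0, -1.0, 2.6]
grip_width: 0.0522
grip_force: 30.0
```

Request:
apply_moves --increments '[{"tx":0,"ty":0,"tz":0,"ax":0,"ay":0,"az":0},{"tx":0,"ty":0,"tz":0,"ax":0,"ay":0,"az":0},{"tx":0,"ty":0,"tz":0,"ax":0,"ay":0,"az":0},{"tx":0,"ty":0,"tz":0,"ax":0,"ay":0,"az":0},{"tx":0,"ty":0,"tz":0,"ax":0,"ay":0,"az":0},{"tx":0,"ty":0,"tz":0,"ax":0,"ay":0,"az":0},{"tx":0,"ty":0,"tz":0,"ax":0,"ay":0,"az":0},{"tx":0,"ty":0,"tz":0,"ax":0,"ay":0,"az":0},{"tx":0,"ty":0,"tz":0,"ax":0,"ay":0,"az":0},{"tx":0,"ty":0,"tz":0,"ax":0,"ay":0,"az":0},{"tx":0,"ty":0,"tz":0,"ax":0,"ay":0,"az":0},{"tx":0,"ty":0,"tz":0,"ax":0,"ay":0,"az":0}]'

```text
time_s: 13.32
ee_pos: [0.6201, 0.1497, 0.232]
eef_rot: [3.142, 0.002, 0.165]
force: [-8.3, -3.1, 2.2]
grip_width: 0.052
grip_force: 30.0
```

Request:
apply_moves --increments '[{"tx":0,"ty":0,"tz":0,"ax":0,"ay":0,"az":0},{"tx":0,"ty":0,"tz":0,"ax":0,"ay":0,"az":0},{"tx":0,"ty":0,"tz":0,"ax":0,"ay":0,"az":0},{"tx":0,"ty":0,"tz":0,"ax":0,"ay":0,"az":0},{"tx":0,"ty":0,"tz":0,"ax":0,"ay":0,"az":0},{"tx":0,"ty":0,"tz":0,"ax":0,"ay":0,"az":0},{"tx":0,"ty":0,"tz":0,"ax":0,"ay":0,"az":0},{"tx":0,"ty":0,"tz":0,"ax":0,"ay":0,"az":0},{"tx":0,"ty":0,"tz":0,"ax":0,"ay":0,"az":0},{"tx":0,"ty":0,"tz":0,"ax":0,"ay":0,"az":0},{"tx":0,"ty":0,"tz":0,"ax":0,"ay":0,"az":0},{"tx":0,"ty":0,"tz":0,"ax":0,"ay":0,"az":0}]'

```text
time_s: 14.82
ee_pos: [0.6201, 0.1497, 0.232]
eef_rot: [3.141, 0.002, 0.165]
force: [-8.4, -2.3, 2.7]
grip_width: 0.0515
grip_force: 30.0
```

```bash
python3 - <<'E'
from station import *
import cv2,pickle,numpy as np
for i in range(4):
    o=get_obs();print(o['time_s'],o['ee_pos'].round(4),o['eef_rot'].round(3),o['force'].round(2),o['moment'].round(2));c=camera("wrist" if i<3 else "scene")
cv2.imwrite('pics/s2.png',cv2.resize(c["pixels"][170:270,310:430,::-1],None,fx=5,fy=5,interpolation=cv2.INTER_CUBIC))
E
```

```text
14.825 [0.6201 0.1497 0.232 ] [3.141e+00 2.000e-03 1.650e-01] [-8.44 -2.31  2.67] [-0.27  1.55  0.22]
14.875 [0.6201 0.1497 0.232 ] [3.142e+00 2.000e-03 1.650e-01] [-8.54 -2.22  2.38] [-0.27  1.5   0.21]
14.925 [0.6201 0.1497 0.232 ] [3.141e+00 2.000e-03 1.650e-01] [-9.05 -1.92  2.31] [-0.31  1.51  0.15]
14.975 [0.6201 0.1497 0.232 ] [3.142e+00 2.000e-03 1.650e-01] [-8.37 -2.08  1.98] [-0.28  1.55  0.23]
```

View pics/s2.png

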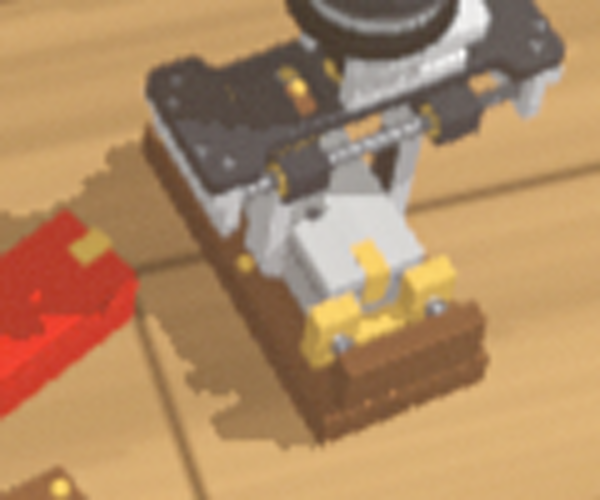

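The scene crop shows the latch between the cheeks, with the tin level and gripped. The force has held steady at about 9 N for over 4 s, so I'm handing in.

```bash
python3 -c "
from station import *
print(hand_in())"
```

```text
the job is handed in; nothing more can be done
None
```

I handed the job in with the tin still gripped at 30 N per finger and its latch in the fork's gap about 1 mm off centre, pressing at a steady 9 N or so after more than four seconds; `hand_in()` gave no verdict.

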